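# Set and lock the portion guide's stop

## Task

On the portion-cutting guide, push the blue stop along its rail until its black pointer lines up with the red clip, then screw the stop's brass wing nut clockwise, fully home, by pushing on its wings with a fingertip, stroke after stroke. Only push: never pinch the stop or the nut. Leave the red clip where it is and do not disturb or pick up the kitchen timer, bench scraper, steel pan or pepper mill.

Things in the scene. Friction and masses are not known exactly. Their poses are not given: they have to be found in the camera images.
- guide: The portion-cutting guide, fixed to the bench: white board 160 (x) x 340 (y) mm, top 18 mm above the bench. Origin on the bench under its centre. Guide x points across the board, away from the robot; y along the rail, to the robot's left; z up; it stands with some yaw. The 50 mm wide aluminium rail runs along y, centred at guide x = +55 mm, top 36 mm above the bench.
- mark_point (a point): The point on the red clip (8 mm wide along y) at the rear edge of the rail that the pointer must line up with: guide x = +80 mm, 40 mm above the bench, at the clip's middle along y. Axes as the guide's. The clip is stiff on its rail and is to be left alone.
- pointer (a point): Tip of the black pointer at the rear of the stop's saddle, guide x = +87 mm, 46 mm above the bench; it has the same guide y as the middle of the stop, its arm and its wing nut. Axes as the guide's. Lined up means the same guide y as mark_point.
- stop_arm_mid (a point): Middle of the stop's upright blue arm: a plate 6 mm thick (along y), 108 mm long (guide x from -77 to +31 mm), from 20 to 54 mm above the bench (2 mm over the board). The point is at guide x = -35 mm, 37 mm above the bench. Axes as the guide's. Push the arm's flat side here to slide the stop.
- stop (a joint): How far the stop stands along the rail: metres along guide +y from the middle, -0.10 to +0.10. It starts to the robot's right of (at lower guide y than) the red clip. It moves with about 10 N of dry friction and stays where it is left, so light pushes on the nut do not move it.
- nut_center (a point): On the wing nut's upright axis (guide x = +55 mm), at half height of the wings; z up, x along the wings, turning with the nut. Two opposite brass wings reach 41 mm from the axis, are 8 mm thick (along point y) and stand from 12 mm below the point to 12 mm above; hub 28 mm across. The point is 75 mm above the bench when loose, 71 mm home: the nut sinks 0.8 mm per rad.
- stud_top (a point): Top of the fixed steel stud (10 mm across) on the nut's axis, 96 mm above the bench: pass over it. Outside the nut and stud nothing on the guide stands higher than 54 mm above the bench, so a fingertip may go down between the wings on any side.
- nut (a joint): Turn of the wing nut in rad, growing clockwise as seen from above; it starts between 0.2 and 1.2 and comes to a firm stop, fully home, at 4.5. About 0.05 N m of friction: about 2 N at 26 mm from the axis. It stays where it is left.
- timer: Round white kitchen timer, 68 mm across and 50 mm high, standing on the left end of the board; loose, to be left alone. Origin under its middle.
- bench_scraper: Bench scraper with a black grip, 108 x 152 x 24 mm, flat on the bench at the right; loose, to be left alone.
- gn_pan: Small pressed steel pan, 108 x 176 x 65 mm, on the bench at the right; loose, to be left alone.
- pepper_mill: Wooden pepper mill, 58 mm across and 160 mm high, upright on the bench at the left; loose, to be left alone.

How it is judged (in metres and radians):
On the way, in this order (a step that is already met when the one before it is completed fails the run):
1. the stop's pointer lines up with the red clip while the nut is still loose (y of pointer in the frame of mark_point between -0.005 and 0.005 m), for 0.2 s.
2. the wing nut is screwed fully home (value of joint nut above 4.35 rad), for 0.2 s.
At the end, for the whole second after the job is handed in: The pointer is within 5 mm of the middle of the red clip along the rail, and the wing nut is home and at rest (joint beyond 4.35 of 4.5 rad) (all of step 1 and value of joint nut above 4.35 rad and velocity of joint nut between -0.05 and 0.05 rad/s); the robot touches nothing.
It fails at once if the wing nut is pinched between the fingers instead of pushed (x of the grasp point in the frame of nut_center between -0.045 and 0.045 m and y of the grasp point in the frame of nut_center between -0.006 and 0.006 m and z of the grasp point in the frame of nut_center between -0.03 and 0.022 m and contact force between the fingers and nut above 1 N).
It fails at once if the stop's arm is pinched between the fingers instead of pushed (x of the grasp point in the frame of stop_arm_mid between -0.056 and 0.056 m and y of the grasp point in the frame of stop_arm_mid between -0.006 and 0.006 m and z of the grasp point in the frame of stop_arm_mid between -0.02 and 0.027 m and contact force between the fingers and stop above 1 N).
It fails at once if the red clip is shifted more than 4 mm (distance of mark_point from where it was at the start of the episode above 0.004 m).
It fails at once if the kitchen timer, bench scraper, steel pan or pepper mill is moved more than 25 mm or picked up (distance of any of timer, bench_scraper, gn_pan, pepper_mill from where it was at the start of the episode above 0.025 m).
It also fails if it takes over 58 s, if anything falls off the work surface, if the arm or the gripper's body presses on something with over 40 N, if the wrist force passes 120 N, or if a joint passes its speed limit or range.

## Robot

A 7-joint arm with a two-finger parallel gripper is mounted at the origin on a cart in front of the work surface, level with it; the furniture and walls round the work are solid. World frame = base frame: x ahead of the robot, y to its left, z up, the work surface at z = 0. Lengths are in m, angles in degrees, forces in N, time in s.
With the tool pointing down it reaches from about 0.4 to 0.75 m from the base axis. Payload 19.5 kg.
Tool frame: the origin (TCP) lies midway between the tips of the shut fingers; the grasp point (between the pads) lies 19 mm behind it; z points along the fingers, y is the line along which they close (so a half turn about z gives the same grasp; the last joint's range is limited). The gripper opens to 85 mm and grips with 20 to 120 N. Pads are 22 mm wide; open, the fingers measure 114 mm over their backs; the gripper's body (76 mm by 85 mm) begins 54 mm behind the grasp point. The pads swing forward as they close: fully open they stand 13 mm farther back than shut.
Start: joints at [-77.905, 40.479, -1.581, 85.061, 1.261, 54.483, -4.326], TCP at [0.144, 0.557, 0.231] pointing down, gripper open.
Joint ranges: [-155.06, 155.06], [-18.47, 123.98], [-90, 86.84], [0, 140.48], [-83.41, 263.41], [0, 116], [-161.91, 161.91]. Speed limits (degrees/s): [108.29, 108.29, 147.25, 147.25, 172.46, 172.46, 172.46].

## Interface

Orientations are given as [roll, pitch, yaw] about the fixed x, y, z axes, in that order (R = Rz(yaw) Ry(pitch) Rx(roll)).
In Python, from workcell import r gives the robot as it stands.
- The arm moves only by the tool drive_tool, never from a script. Its argument "increments" is a list of rows, each a list of 5 numbers: the opening, from 0 (shut) to 1 (fully open), then the shift along the tool's x, y, z in cm, then the turn about the tool's z in rad. In form: [[hand, x, y, z, roll], ...]. A call has 1 to 12 rows; each row is the pose to reach, as a shift and turn from the pose commanded when the call began, along the tool's axes at that moment; what a row does not reach only later rows make up. A row lasts 1/10 s, in which the tool goes at most 50 mm and 8.59 degrees, less where a joint would pass 70% of its speed; a pose out of reach is approached as far as the arm can. A call with a gripper value outside its range is refused whole. The fingers move at their own pace and stop on an object; "force" is the grip in N (left out, the last holds). Time passes only in rows, so rows that repeat a pose let the fingers close. It gives the time, the measured TCP pose, the force, the opening and the grip force at its end, in the units of the state.
- r.read_state(): the state, without advancing time (a new reading comes with each control period).
- r.get_image(name): name is "scene" or "top"; returns a dict with "color" (400x640x3 uint8, blue, green, red), "fx", "fy", "cx", "cy" (pixels), "origin" and "rotation" of the camera in the world. Camera axes: x right, y up, looking along -z (the intrinsics and any distortion apply to the point x, -y, -z); pixel columns grow to the right and rows downward; lengths in m; the calibration is good to about 2 mm. A picture is of the moment at which its call begins. There is no depth.
- r.sign_off(): hands the job in; it is judged then, once.
The state is a dict: "time": time; "qpos": joint angles; "joint_vel": joint speeds; "joint_torque": joint torques, N m; "eef_pos": TCP position; "orientation": TCP orientation; "force": force on the tool from outside, world axes, zero at the start; "torque": the same for the moment, N m; "opening": finger opening in m; "finger_force": force on a finger pad.
Only numpy, scipy, OpenCV 4.12 (cv2) and the standard library are available. Lean on these libraries where they do the work, as an engineer would, in place of code of your own. Each camera call takes 0.05 s, during which the arm holds its last target. There are 200 camera calls.

## Working session

There is one attempt and no reset: what is moved stays moved. The work goes in short steps, Python scripts to look and compute and a tool call to move; the robot and the scene stay as the last step left them, time stands still between calls to the robot, and variables do not carry over. Pictures are saved under pics/ and viewed, at most 10 in all, crops included, and the job is handed in when it is done.

Besides the shell and the picture viewer there is one more tool, called after "Call:" in YAML: its name, and indented under it one key for each argument. drive_tool: Moves the arm, as the interface text tells. Its arguments: {"type":"object","properties":{"increments":{"type":"array","items":{"type":"array","items":{"type":"number"}}},"force":{"type":"number"}},"required":["increments"]}

```bash
mkdir -p pics
python3 - <<'E'
from workcell import r
import cv2,numpy as np,pickle
d={}
for n in("scene","top"):
    d[n]=r.get_image(n); cv2.imwrite(f"pics/{n}0.png",d[n]["color"]); print(n,{k:np.round(v,3) for k,v in d[n].items() if k!="color"})
pickle.dump(d,open("im0.pkl","wb")); s=r.read_state();print(s)
E
```

```text
scene {'fx': np.float64(455.956), 'fy': np.float64(455.956), 'cx': np.float64(323.872), 'cy': np.float64(205.764), 'origin': array([ 0.084, -0.729,  1.106]), 'rotation': array([ 39.947,   0.313, -31.965])}
top {'fx': np.float64(416.422), 'fy': np.float64(416.422), 'cx': np.float64(322.473), 'cy': np.float64(197.033), 'origin': array([0.448, 0.004, 1.28 ]), 'rotation': array([  4.713,  -0.271, -90.952])}
{'time': 0.1, 'qpos': array([-77.90466352,  40.51041329,  -1.58219599,  85.0842726 ,
         1.2603559 ,  54.48144197,  -4.32568237]), 'joint_vel': array([-0.08442709,  0.09161588,  0.09333888, -0.12510329, -0.03230942,
       -0.00077373,  0.07296012]), 'joint_torque': array([ 1.56614868e-03, -8.84296703e+01,  1.23676982e+00, -2.36457396e+01,
        1.70791859e-02,  4.93709333e-03, -6.84210320e-06]), 'eef_pos': array([0.14375571, 0.5564758 , 0.2308632 ]), 'orientation': array([-1.79941225e+02,  1.79977658e-03,  1.65515392e+02]), 'force': array([-0.28621519,  0.26316275,  0.25827648]), 'torque': array([ 0.12851671, -0.03064922,  0.01625382]), 'finger_force': 0.0, 'opening': 0.08511657795783772}
```

View pics/scene0.png

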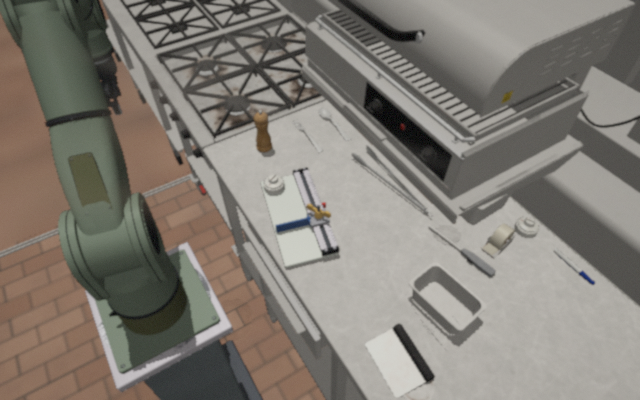

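View pics/top0.png

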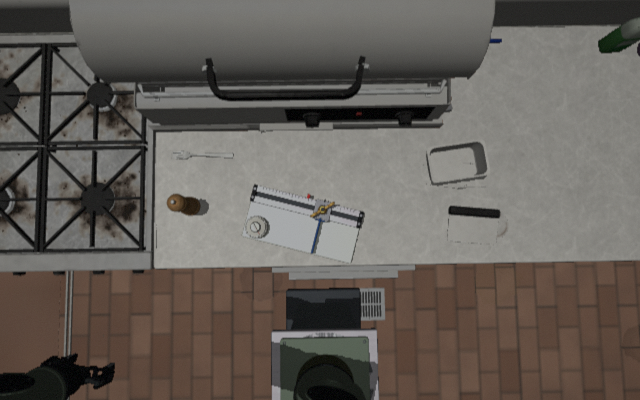

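The scene view shows the guide near (300,215), with the timer at its left end (273,183). In the top view the guide is near (305,222), the nut near (322,209), the blue arm near (317,237), the red clip near (310,196) and the mill at (183,204).

```bash
cat > h.py <<'E'
import cv2,numpy as np
from scipy.spatial.transform import Rotation as R
def cast(im,u,v,z):
    d=np.array([(u-im["cx"])/im["fx"],-(v-im["cy"])/im["fy"],-1.0])
    d=R.from_euler("xyz",im["rotation"],degrees=True).apply(d); o=np.array(im["origin"])
    return o+d*(z-o[2])/d[2]
def masks(im,box):
    x0,y0,x1,y1=box; c=im["color"][y0:y1,x0:x1]; h=cv2.cvtColor(c,cv2.COLOR_BGR2HSV)
    H,S,V=cv2.split(h)
    return {"blue":(abs(H.astype(int)-108)<14)&(S>110)&(V>50),"red":((H<6)|(H>172))&(S>110)&(V>60),"brass":(H>10)&(H<28)&(S>90)&(V>60)}
def blob(m,box):
    n,l,st,c=cv2.connectedComponentsWithStats(m.astype(np.uint8))
    out=[]
    for i in np.argsort(-st[1:,4])[:2]+1:
        ys,xs=np.nonzero(l==i); p=np.c_[xs,ys]+[box[0],box[1]]
        out.append((st[i,4],p.mean(0),p))
    return out
E
python3 - <<'E'
import pickle; from h import *
d=pickle.load(open("im0.pkl","rb"))
for n,box in(("top",(235,175,375,270)),("scene",(255,160,350,270))):
    im=d[n]; m=masks(im,box)
    for k,z in(("blue",.054),("red",.045),("brass",.085)):
        for a,c,p in blob(m[k],box):
            if a>3: print(n,k,a,c.round(1),cast(im,*c,z).round(4), cv2.minAreaRect(p.astype(np.float32)))
    x0,y0,x1,y1=box; cv2.imwrite(f"pics/{n}c.png",cv2.resize(im["color"][y0:y1,x0:x1],None,fx=5.5,fy=5.5,interpolation=cv2.INTER_CUBIC))
E
```

```text
top blue 51 [315.9 234.9] [0.4375 0.0179 0.054 ] ((315.72894287109375, 235.5554962158203), (1.4430501461029053, 34.19145202636719), 13.626996040344238)
top red 9 [308.1 195.9] [0.5535 0.0393 0.045 ] ((308.0, 195.5), (3.0, 2.0), 90.0)
top brass 91 [322.1 209.2] [ 0.511  -0.0016  0.085 ] ((322.04974365234375, 209.05526733398438), (7.135623455047607, 25.717975616455078), 48.012786865234375)
top brass 4 [239.5 269. ] [0.3451 0.2356 0.085 ] ((239.5, 269.0), (3.0, 0.0), 180.0)
scene blue 166 [292.6 224.4] [0.431  0.0099 0.054 ] ((293.3138427734375, 224.13760375976562), (5.950160503387451, 33.50705337524414), 74.57783508300781)
scene red 6 [323.7 204.2] [0.5521 0.0335 0.045 ] ((323.5, 204.5), (3.0, 1.0), 90.0)
scene brass 134 [318.1 211.7] [ 0.5058 -0.011   0.085 ] ((317.2846984863281, 212.53285217285156), (24.164884567260742, 10.149250984191895), 25.016895294189453)
```

View pics/topc.png

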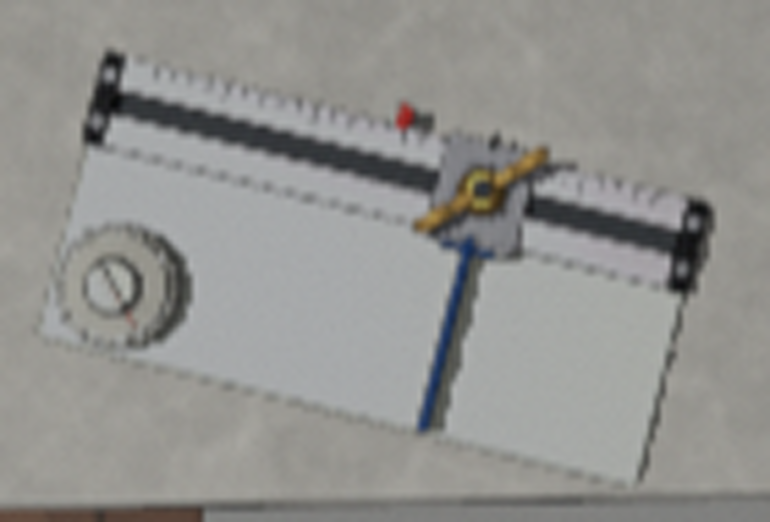

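The crop (×5.5, offset 235,175) shows the board's lower corners at (42,330) and (640,485), and the stud at (483,190). The pointer is at (495,140), the red clip at (405,117), and the wing tips at (418,227) and (547,152).

Run:
```python
import pickle; from h import *
d=pickle.load(open("im0.pkl","rb")); t=d["top"]
c=lambda x,y,z:cast(t,235+x/5.5-.4,175+y/5.5-.4,z)
L=c(42,330,.018);Rr=c(640,485,.018); g=(L-Rr)[:2]; print("len",np.hypot(*g)); g/=np.hypot(*g)
yaw=np.arctan2(-g[0],g[1]); print("yaw",np.degrees(yaw))
gx=np.array([np.cos(yaw),np.sin(yaw)]); o=(L+Rr)[:2]/2+.08*gx; print("origin",o)
G=lambda p:np.array([(p[:2]-o)@gx,(p[:2]-o)@g]).round(4)
for n,p in dict(barL=c(113,52,.036),barR=c(710,203,.036),stud=c(483,190,.09),pointer=c(495,138,.046),red=c(404,117,.042),armfront=c(424,430,.054),armrear=c(467,250,.054),w1=c(418,227,.087),w2=c(547,152,.087)).items(): print(n,p.round(4),G(p))
w=G(c(547,152,.087))-G(c(418,227,.087)); print("wing angle guide deg",np.degrees(np.arctan2(w[1],w[0])),np.hypot(*w))
s=d["scene"]
for n,u,z in(("red",(323.7,204.2),.042),("armblob",(292.6,224.4),.045),("nut",(318.1,211.7),.08)): print("scene",n,G(cast(s,*u,z)))
```

```text
len 0.33820235756407035
yaw -15.38544721616455
origin [0.47413846 0.05604001]
barL [0.5925 0.1981 0.036 ] [0.0764 0.1684]
barR [ 0.5047 -0.1259  0.036 ] [ 0.0777 -0.1674]
stud [ 0.5109 -0.0024  0.09  ] [ 0.051  -0.0465]
pointer [ 0.5413 -0.0095  0.046 ] [ 0.0821 -0.0454]
red [0.5538 0.0396 0.042 ] [0.0812 0.0053]
armfront [0.3857 0.0309 0.054 ] [-0.0786 -0.0477]
armrear [0.4809 0.0065 0.054 ] [ 0.0196 -0.0459]
w1 [0.4923 0.0318 0.087 ] [ 0.024  -0.0186]
w2 [ 0.5304 -0.0361  0.087 ] [ 0.0787 -0.0739]
wing angle guide deg -45.31251933436701 0.0777829030057377
scene red [0.0819 0.0012]
scene armblob [-0.0282 -0.0491]
scene nut [ 0.0493 -0.0522]
```

View pics/scenec.png

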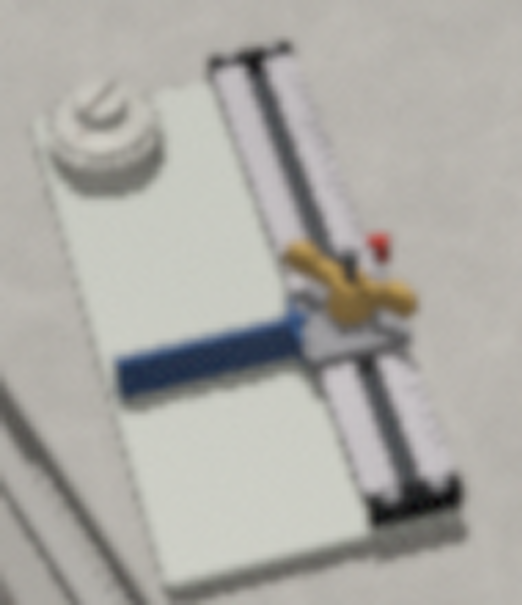

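Measurements agree with the given sizes. Guide yaw is about -15.3°, its origin about (0.470, 0.057), stop y ≈ -46 mm and clip y ≈ +4 mm. The nut reads about 0.8 rad. The tool is already square to the guide.

Call:
drive_tool:
  increments:
    - [0, -4, -2, 0, 0]
    - [0, -8, -4, 0, 0]
    - [0, -12, -6, 0, 0]
    - [0, -16, -8, 0, 0]
    - [0, -20, -10, 0, 0]
    - [0, -24, -12, 0, 0]
    - [0, -28, -14, 0, 0]
    - [0, -31, -18, 0, 0]
    - [0, -34, -22, 0, 0]
    - [0, -37, -27, 1, 0]
    - [0, -40, -31, 2, 0]
    - [0, -41, -36, 3, 0]
  force: 40

```text
time: 1.3
eef_pos: [0.4517, 0.1148, 0.203]
orientation: [180.0, 0.0, 165.5]
force: [0.6, -0.6, -0.7]
opening: -0.0003
finger_force: 0.0
```

Call:
drive_tool:
  increments:
    - [0, 0, -4, 2, 0]
    - [0, -0.3, -8, 4, 0]
    - [0, -0.6, -12, 6, 0]
    - [0, -0.6, -12.8, 9, 0]
    - [0, -0.6, -12.8, 12, 0]
    - [0, -0.6, -12.8, 15, 0]
    - [0, -0.6, -12.8, 16.5, 0]
    - [0, -0.6, -12.8, 16.9, 0]
    - [0, -0.6, -12.8, 16.9, 0]

```text
time: 2.2
eef_pos: [0.4242, -0.0087, 0.0345]
orientation: [-180.0, -0.0, 165.5]
force: [-1.4, -0.1, 0.2]
opening: -0.0002
finger_force: 0.0
```

Call:
drive_tool:
  increments:
    - [0, 0, 0.7, 0, 0]
    - [0, 0, 1.3, 0, 0]
    - [0, 0, 1.8, 0, 0]
    - [0, 0, 2.4, 0, 0]
    - [0, 0, 3, 0, 0]
    - [0, 0, 3.6, 0, 0]
    - [0, 0, 4.2, 0, 0]
    - [0, 0, 4.8, 0, 0]
    - [0, 0, 5.2, 0, 0]
    - [0, 0, 5.4, 0, 0]
    - [0, 0, 5.4, 0, 0]

```text
time: 3.3
eef_pos: [0.4385, 0.0433, 0.0353]
orientation: [-180.0, 0.1, 165.5]
force: [1.1, -7.0, 2.9]
opening: 0.0
finger_force: 3.1
```

```bash
cat > look.py <<'E'
import sys,pickle; from workcell import r; from h import *
d={}
for n,box in(("top",(280,180,350,260)),("scene",(270,175,350,255))):
    im=d[n]=r.get_image(n); m=masks(im,box); print(n,[(k,a,c.round(1).tolist()) for k in m for a,c,p in blob(m[k],box) if a>3])
    x0,y0,x1,y1=box; d[n+"c"]=cv2.resize(im["color"][y0:y1,x0:x1],(490,490) if n=="scene" else (430,490),interpolation=cv2.INTER_CUBIC)[:,:400]
cv2.imwrite(f"pics/{sys.argv[1]}.png",np.hstack([d["topc"],d["scenec"]])); pickle.dump(d,open(sys.argv[1]+".pkl","wb"))
s=r.read_state(); print(s["time"],s["eef_pos"],s["force"])
E
python3 look.py l1
```

```text
top [('red', np.int32(5), [308.4, 195.2]), ('brass', np.int32(79), [308.4, 205.8])]
scene [('blue', np.int32(35), [279.2, 216.7]), ('blue', np.int32(30), [302.1, 210.5]), ('brass', np.int32(127), [314.2, 201.6])]
3.4 [0.43854005 0.04328238 0.03525261] [ 1.31452325 -6.64740961  3.21441579]
```

View pics/l1.png

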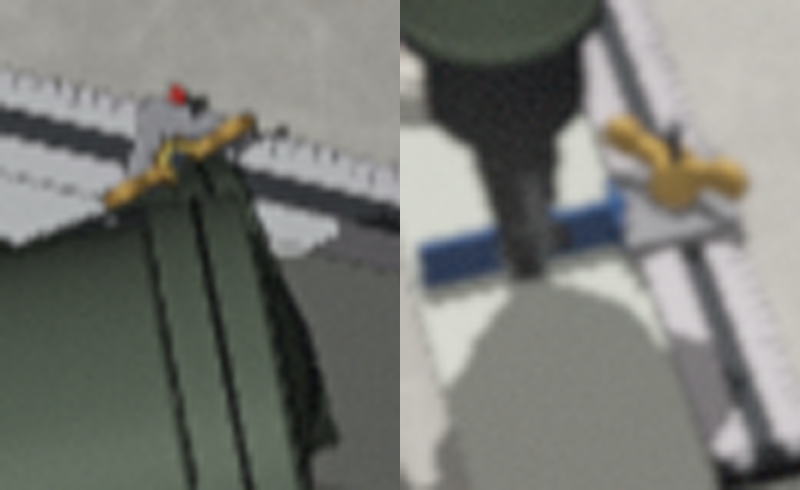

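The left crop shows the red clip at crop (178,96) and the black pointer at about (200,103). The pointer is still slightly right of the clip, and the right crop shows the finger against the arm.

Run:
```python
import pickle; from h import *
t0=pickle.load(open("im0.pkl","rb")); l=pickle.load(open("l1.pkl","rb")); t=l["top"]
yaw=np.radians(-15.3); gx=np.array([np.cos(yaw),np.sin(yaw)]); gy=np.array([-gx[1],gx[0]]); o=np.array([.4703,.057])
G=lambda p:np.array([(p[:2]-o)@gx,(p[:2]-o)@gy]).round(4)
for n,im,box,z,zz in(("top0",t0["top"],(280,180,350,230),.083,.045),("top1",t,(280,180,350,230),.083,.045),("sc0",t0["scene"],(270,175,350,255),.075,.04),("sc1",l["scene"],(270,175,350,255),.075,.04)):
    m=masks(im,box)["brass"]; p=blob(m,box)[0][2]
    print(n,"brass",G(cast(im,*p.mean(0),z)),G(cast(im,*(np.r_[p.min(0)]+p.max(0))/2,z)))
    h=im["color"].astype(int); x0,y0,x1,y1=(300,188,318,202) if n[0]=="t" else (316,195,332,212)
    w=np.clip(h[...,2]-np.maximum(h[...,0],h[...,1])-25,0,None)[y0:y1,x0:x1]
    if n[0]=="s": w=w*(h[y0:y1,x0:x1,1]-h[y0:y1,x0:x1,0]<15)
    ys,xs=np.mgrid[y0:y1,x0:x1]; print("  red",w.sum(),(xs*w).sum()/w.sum(),(ys*w).sum()/w.sum(),G(cast(im,(xs*w).sum()/w.sum(),(ys*w).sum()/w.sum(),zz)))
# dark pixels near pointer/top
g=cv2.cvtColor(t["color"],cv2.COLOR_BGR2GRAY); print(g[192:202,303:320])
c=lambda x,y,z:cast(t,280+x/6.143-.4,180+y/6.125-.4,z)
print("pointer",G(c(200,103,.046)),"red",G(c(178,96,.043)))
```

```text
top0 brass [ 0.0548 -0.0458] [ 0.0553 -0.0452]
  red 638 308.09090909090907 195.8808777429467 [0.0849 0.005 ]
top1 brass [ 0.0546 -0.0049] [ 0.054  -0.0054]
  red 372 308.71774193548384 195.33064516129033 [0.087  0.0036]
sc0 brass [ 0.0543 -0.0484] [ 0.0547 -0.0456]
  red 548 323.45985401459853 203.65510948905109 [0.0863 0.0051]
sc1 brass [ 0.0539 -0.0075] [ 0.056  -0.0038]
  red 0 nan nan [nan nan]
[[156 155 157 157 153 150 152 149 150 152 152 152 154 156 156 156 156]
 [155 156 157 154 139 130 138 151 153 154 153 154 156 157 156 154 154]
 [155 156 157 154 126  93 109 128 151 152 153 157 158 158 158 155 155]
 [143 136 144 139 117  83  79  86 121 121 127 152 156 158 158 155 153]
 [120 124 133 128 110  88  70  59  61  59  87 148 158 159 158 156 156]
 [119 133 139 136 127 113 108  99  49  51  83 139 155 158 158 155 151]
 [135 135 135 136 133 136 138 132  67  83 113 130 137 137 147 145 121]
 [138 135 134 135 132 134 138 137 108 119 138 134 121 118 139 130  92]
 [136 135 134 133 135 135 134 138 131 135 137 126 126 130 143 126  96]
 [132 135 133 115 132 116 119 128 125 123 115 106 112 132 135 109  78]]
pointer [ 0.0863 -0.0072] red [0.0872 0.0041]<stdin>:11: RuntimeWarning: invalid value encountered in scalar divide
```

Call:
drive_tool:
  increments:
    - [0, 0, 0.3, 0, 0]
    - [0, 0, 0.6, 0, 0]
    - [0, 0, 0.9, 0, 0]
    - [0, 0, 1.0, 0, 0]
    - [0, 0, 1.0, 0, 0]
    - [0, 0, 0.5, 0, 0]
    - [0, 0, -1.0, 0, 0]
    - [0, 0, -2.0, 0, 0]
    - [0, 0, -2.0, -4, 0]
    - [0, 0, -2.0, -8, 0]
    - [0, 0, -2.0, -12, 0]
    - [0, 0, -2.0, -12, 0]

```text
time: 4.6
eef_pos: [0.4342, 0.0242, 0.1586]
orientation: [179.9, 0.3, 165.5]
force: [0.3, 0.6, -0.1]
opening: 0.0001
finger_force: 0.0
```

Call:
drive_tool:
  increments:
    - [0, 2, -4, 0, 0]
    - [0, 3, -8, 0, 0]
    - [0, 3, -12, 0, 0]
    - [0, 3, -15, 0, 0]
    - [0, 3, -15, 0, 0]

```text
time: 5.1
eef_pos: [0.365, -0.1167, 0.1545]
orientation: [-179.9, -0.0, 165.2]
force: [0.9, 0.7, 0.2]
opening: -0.0003
finger_force: 0.0
```

```bash
python3 look.py l2
cat > m.py <<'E'
import sys,pickle; from h import *
l=pickle.load(open(sys.argv[1]+".pkl","rb"))
yaw=np.radians(-15.3); gx=np.array([np.cos(yaw),np.sin(yaw)]); gy=np.array([-gx[1],gx[0]]); o=np.array([.4703,.057])
G=lambda p:np.array([(p[:2]-o)@gx,(p[:2]-o)@gy]).round(4)
for n,box,z in(("top",(280,180,350,230),.083),("scene",(270,175,350,255),.075)):
    m=masks(l[n],box); p=blob(m["brass"],box)[0][2]
    print(n,"brass",G(cast(l[n],*p.mean(0),z)),G(cast(l[n],*(p.min(0)+p.max(0))/2,z)))
    q=np.array([G(cast(l[n],*x,z)) for x in p]); w,v=np.linalg.eigh(np.cov(q.T)); print("  wing deg",np.degrees(np.arctan2(v[1,1],v[0,1])))
    for k,zz in(("red",.043),("blue",.054 if n=="top" else .045)):
        for a,c,p in blob(m[k],box)[:1]: print("  ",k,a,G(cast(l[n],*c,zz)))
E
python3 m.py l2
```

```text
top [('blue', np.int32(55), [299.5, 230.5]), ('brass', np.int32(93), [305.5, 205.1])]
scene [('brass', np.int32(102), [315.1, 200.3])]
5.2 [ 0.36621704 -0.11369243  0.15447568] [0.896546   0.45395629 0.01800172]
top brass [0.0545 0.0035] [0.0547 0.0037]
  wing deg 135.4855049814658
   red 3 [0.0888 0.0053]
   blue 26 [0.0072 0.0034]
scene brass [ 0.058  -0.0038] [ 0.0608 -0.0032]
  wing deg 137.74496860201086
```

View pics/l2.png

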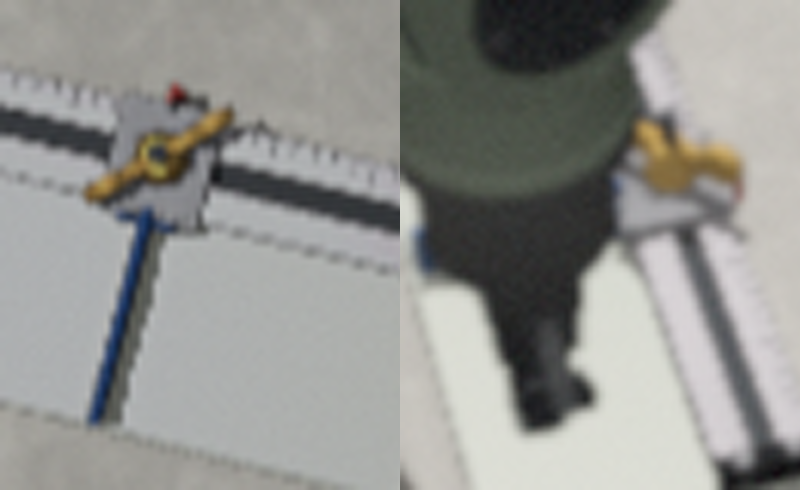

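Top view: the stud is at crop (158,155). The saddle is now just in front of the red clip at (178,93), and stop y ≈ 3.5 mm against clip y ≈ 5 mm, so they line up. The wings stand at -45° in guide axes, so about 213° of clockwise turn remains. I'll plan two strokes.

```bash
cat > plan.py <<'E'
# usage: plan.py r_mm z theta...  -> tool-frame (cm, rad) from the present pose; theta in guide degrees about the nut
import sys; from workcell import r; from h import *
s=r.read_state(); p=s["eef_pos"]; T=R.from_euler("xyz",s["orientation"],degrees=True); yw=s["orientation"][2]
print(s["time"].__round__(2),p.round(4),"yaw",round(yw,1),"q",s["qpos"].round(0),s["force"].round(1))
rr=float(sys.argv[1])/1e3; z=float(sys.argv[2])
c=p-[.5244,.0462,0]; print("now r",np.hypot(*c[:2]).round(4),"theta",(np.degrees(np.arctan2(c[1],c[0]))+15.3).round(1))
for th in map(float,sys.argv[3:]):
    a=np.radians(th-15.3); t=np.array([.5244+rr*np.cos(a),.0462+rr*np.sin(a),z])
    d=(yw-(th-15.3+180)+180)%360-180
    print(th,(T.inv().apply(t-p)*100).round(2).tolist(),round(np.radians(d),2))
E
python3 plan.py 30 .14 30
```

```text
5.2 [ 0.3662 -0.1137  0.1545] yaw 165.4 q [ 18.  35.  -9. 128.  16.  18.  71.] [0.9 0.5 0. ]
now r 0.2249 theta -119.4
30.0 [-13.91, 20.92, 1.45] -0.51
```

Call:
drive_tool:
  increments:
    - [0, -2.5, 4, 0, -0.1]
    - [0, -5, 8, 0, -0.2]
    - [0, -8, 12, 0, -0.3]
    - [0, -11, 16, 0.5, -0.4]
    - [0, -13, 19.5, 1, -0.51]
    - [0, -13.9, 20.9, 1.4, -0.51]
    - [0, -13.9, 20.9, 1.4, -0.51]
    - [0, -13.9, 20.9, 1.4, -0.51]

```text
time: 6.0
eef_pos: [0.5526, 0.0549, 0.1402]
orientation: [180.0, -0.1, -165.2]
force: [-0.1, 0.1, -0.4]
opening: 0.0001
finger_force: 0.0
```

```bash
python3 plan.py 30 .066 30 20 10 0 -10 -20 -30
```

```text
6.0 [0.5526 0.0549 0.1402] yaw -165.2 q [ -0.  46. -17.  95.  19.  41.  78.] [-0.1  0.1 -0.4]
now r 0.0295 theta 32.5
30.0 [-0.06, -0.13, 7.42] 0.0
20.0 [-0.01, -0.65, 7.42] 0.18
10.0 [0.13, -1.16, 7.42] 0.35
0.0 [0.35, -1.63, 7.42] 0.53
-10.0 [0.65, -2.06, 7.42] 0.7
-20.0 [1.02, -2.43, 7.42] 0.87
-30.0 [1.45, -2.73, 7.42] 1.05
```

Call:
drive_tool:
  increments:
    - [0, 0, 0, 3.5, 0]
    - [0, 0, -0.1, 6.5, 0]
    - [0, -0.1, -0.1, 7.4, 0]
    - [0, 0, -0.65, 7.4, 0.18]
    - [0, 0, -0.9, 7.4, 0.27]
    - [0, 0.15, -1.15, 7.4, 0.36]
    - [0, 0.25, -1.4, 7.4, 0.44]
    - [0, 0.35, -1.65, 7.4, 0.53]
    - [0, 0.5, -1.85, 7.4, 0.62]
    - [0, 0.65, -2.05, 7.4, 0.7]
    - [0, 1.0, -2.4, 7.4, 0.84]
    - [0, 1.0, -2.4, 7.4, 0.87]

```text
time: 7.2
eef_pos: [0.5498, 0.0281, 0.0676]
orientation: [180.0, 0.0, 144.7]
force: [1.0, 0.4, 0.9]
opening: 0.0001
finger_force: 0.4
```

```bash
python3 plan.py 30 .066 -30 -40 -50 -60 -70 -80 -90 -100 -110 -120; python3 look.py l3; python3 m.py l3
```

```text
7.2 [0.5498 0.0281 0.0676] yaw 144.7 q [-5. 52. -2. 99.  4. 28. 45.] [1.  0.4 0.9]
now r 0.0312 theta -20.1
-30.0 [0.16, -0.51, 0.16] 0.17
-40.0 [0.3, -1.02, 0.16] 0.35
-50.0 [0.52, -1.49, 0.16] 0.52
-60.0 [0.82, -1.92, 0.16] 0.7
-70.0 [1.19, -2.29, 0.16] 0.87
-80.0 [1.61, -2.59, 0.16] 1.05
-90.0 [2.09, -2.81, 0.16] 1.22
-100.0 [2.59, -2.95, 0.16] 1.4
-110.0 [3.11, -3.0, 0.16] 1.57
-120.0 [3.63, -2.95, 0.16] 1.74
top []
scene [('blue', np.int32(19), [301.3, 207.6]), ('brass', np.int32(131), [314.0, 199.4])]
7.3 [0.5497694  0.02847602 0.06723672] [ 0.07779165  0.36630228 -0.04689358]Traceback (most recent call last):
  File "m.py", line 6, in <module>
    m=masks(l[n],box); p=blob(m["brass"],box)[0][2]
                         ~~~~~~~~~~~~~~~~~~~~^^^
IndexError: list index out of range
```

Call:
drive_tool:
  increments:
    - [0, 0.12, -0.38, 0.1, 0.13]
    - [0, 0.23, -0.77, 0.1, 0.26]
    - [0, 0.35, -1.14, 0.1, 0.39]
    - [0, 0.52, -1.49, 0.1, 0.52]
    - [0, 0.74, -1.82, 0.1, 0.65]
    - [0, 1.0, -2.1, 0.1, 0.78]
    - [0, 1.29, -2.37, 0.1, 0.92]
    - [0, 1.61, -2.59, 0.1, 1.05]
    - [0, 1.97, -2.76, 0.1, 1.18]
    - [0, 2.34, -2.89, 0.1, 1.31]
    - [0, 2.72, -2.97, 0.1, 1.44]
    - [0, 3.11, -3.0, 0.1, 1.57]

```text
time: 8.5
eef_pos: [0.5067, 0.0217, 0.0657]
orientation: [-180.0, -0.0, 54.8]
force: [0.9, -1.7, -2.2]
opening: -0.0002
finger_force: 1.2
```

```bash
python3 plan.py 30 .066 -110 -120 -130 -140; python3 look.py l4
```

```text
8.5 [0.5067 0.0217 0.0657] yaw 54.8 q [-15.  52.  17. 109. -34.  24.  -8.] [ 0.9 -1.7 -2.2]
now r 0.0302 theta -110.5
-110.0 [0.02, 0.03, -0.03] 0.0
-120.0 [0.07, -0.5, -0.03] 0.18
-130.0 [0.21, -1.0, -0.03] 0.35
-140.0 [0.43, -1.47, -0.03] 0.53
top []
scene [('blue', np.int32(38), [296.2, 209.4]), ('brass', np.int32(18), [306.8, 203.6])]
8.6 [0.50652263 0.02208502 0.06563521] [-0.67487435 -0.82144412 -1.1815801 ]
```

View pics/l4.png

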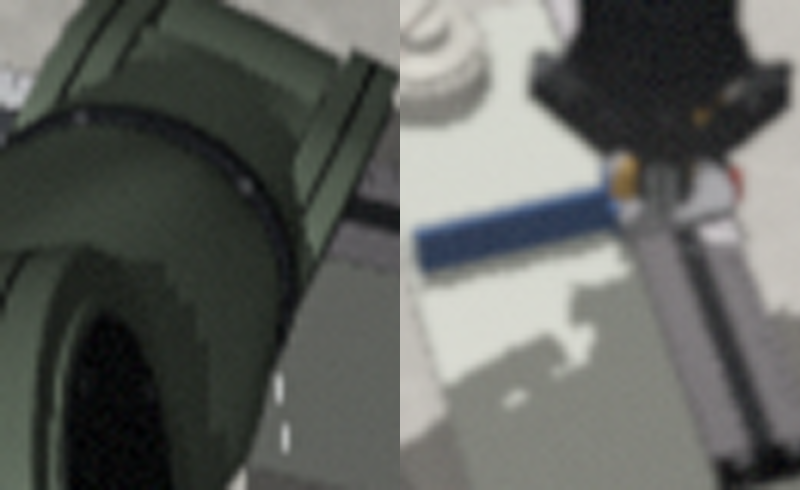

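The finger is on the near-right side, pushing the wing, with the brass wing at right-crop (625,178). The timer and clip are undisturbed, so I carry on with the stroke.

Call:
drive_tool:
  increments:
    - [0, 0.03, -0.39, 0, 0.13]
    - [0, 0.1, -0.78, 0, 0.26]
    - [0, 0.23, -1.15, 0, 0.39]
    - [0, 0.4, -1.5, 0, 0.52]
    - [0, 0.62, -1.83, 0, 0.65]
    - [0, 0.88, -2.12, 0, 0.78]
    - [0, 1.17, -2.38, 0, 0.92]
    - [0, 1.5, -2.6, 0, 1.05]
    - [0, 1.85, -2.77, 0, 1.18]
    - [0, 2.22, -2.9, 0, 1.31]
    - [0, 2.61, -2.97, 0, 1.44]
    - [0, 2.61, -2.97, 0, 1.44]

```text
time: 9.8
eef_pos: [0.4972, 0.0607, 0.0652]
orientation: [180.0, 0.1, -27.3]
force: [-1.7, 0.6, -0.1]
opening: -0.0
finger_force: 0.3
```

```bash
python3 plan.py 30 .064 -195 -200 -205 -210 -215 -220 -225; python3 look.py l5; python3 m.py l5
```

```text
9.8 [0.4972 0.0607 0.0652] yaw -27.3 q [-30.  57.  38. 110. -61.  36. -68.] [-1.7  0.6 -0.1]
now r 0.0308 theta 167.2
-195.0 [0.09, -0.11, 0.12] 0.05
-200.0 [0.11, -0.37, 0.12] 0.14
-205.0 [0.16, -0.63, 0.12] 0.23
-210.0 [0.23, -0.88, 0.12] 0.31
-215.0 [0.32, -1.13, 0.12] 0.4
-220.0 [0.43, -1.36, 0.12] 0.49
-225.0 [0.57, -1.59, 0.12] 0.58
top [('blue', np.int32(9), [295.9, 244.2])]
scene [('blue', np.int32(4), [276.5, 215.2]), ('brass', np.int32(97), [314.8, 201.3])]
9.9 [0.49749944 0.0600666  0.06548267] [-0.3976684  -0.47148403 -0.89593572]Traceback (most recent call last):
  File "m.py", line 6, in <module>
    m=masks(l[n],box); p=blob(m["brass"],box)[0][2]
                         ~~~~~~~~~~~~~~~~~~~~^^^
IndexError: list index out of range
```

Call:
drive_tool:
  increments:
    - [0, 0.1, -0.11, 0, 0.05]
    - [0, 0.11, -0.24, 0, 0.1]
    - [0, 0.11, -0.37, 0, 0.14]
    - [0, 0.14, -0.5, 0, 0.18]
    - [0, 0.16, -0.63, 0, 0.23]
    - [0, 0.16, -0.63, 0, 0.23]

```text
time: 10.5
eef_pos: [0.5017, 0.0649, 0.0655]
orientation: [180.0, 0.0, -40.5]
force: [-1.6, 0.7, -0.2]
opening: -0.0003
finger_force: 0.9
```

Call:
drive_tool:
  increments:
    - [0, 0.02, -0.12, 0, 0.05]
    - [0, 0.05, -0.25, 0, 0.09]
    - [0, 0.05, -0.25, 0, 0.09]

```text
time: 10.8
eef_pos: [0.5038, 0.0665, 0.0655]
orientation: [180.0, 0.0, -45.7]
force: [-2.3, 1.4, -1.1]
opening: -0.0002
finger_force: 1.0
```

Call:
drive_tool:
  increments:
    - [0, 0.02, -0.13, 0, 0.04]
    - [0, 0.05, -0.25, 0, 0.09]
    - [0, 0.05, -0.25, 0, 0.09]

```text
time: 11.1
eef_pos: [0.506, 0.0679, 0.0655]
orientation: [180.0, 0.0, -50.9]
force: [-1.3, 1.7, -0.6]
opening: -0.0001
finger_force: 1.0
```

Call:
drive_tool:
  increments:
    - [0, 0.02, -0.12, 0, 0.04]
    - [0, 0.02, -0.12, 0, 0.04]

```text
time: 11.3
eef_pos: [0.507, 0.0685, 0.0655]
orientation: [180.0, 0.0, -53.2]
force: [-3.2, 1.9, 0.1]
opening: 0.0
finger_force: 1.4
```

```bash
python3 plan.py 30 .064 -220 -225 -230; python3 look.py l6
```

```text
11.3 [0.507  0.0685 0.0655] yaw -53.2 q [-33.  60.  45. 108. -65.  42. -92.] [-3.2  1.9  0.1]
now r 0.0283 theta 143.4
-220.0 [-0.17, -0.17, 0.15] 0.04
-225.0 [-0.15, -0.43, 0.15] 0.12
-230.0 [-0.11, -0.69, 0.15] 0.21
top [('blue', np.int32(18), [296.8, 240.7])]
scene [('blue', np.int32(18), [299.8, 209.4]), ('blue', np.int32(11), [291.0, 211.1]), ('brass', np.int32(85), [314.0, 201.6])]
11.4 [0.5069818  0.06839632 0.06551267] [-2.89812311  1.70834228 -0.005387  ]
```

View pics/l6.png

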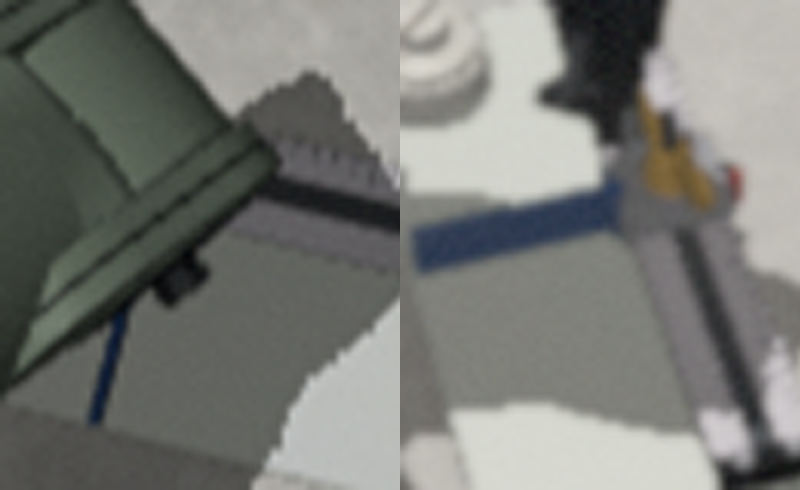

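The right crop shows the brass wings from about (648,95) to (708,202), almost along the rail.

Run:
```python
import pickle; from h import *
s=pickle.load(open("l6.pkl","rb"))["scene"]
a,b=[cast(s,270+(x-400)/6.125,175+y/6.125,.078)for x,y in((648,95),(708,202))]
w=(b-a)[:2]; print(a,b,np.hypot(*w),np.degrees(np.arctan2(w[1],w[0]))+15.3)
m=masks(s,(270,175,350,255))["brass"]; p=blob(m,(270,175))[0][2]
q=np.array([cast(s,*x,.078)[:2] for x in p]); w,v=np.linalg.eigh(np.cov(q.T)); print(np.degrees(np.arctan2(v[1,1],v[0,1]))+15.3)
```

```text
[0.53242112 0.07684848 0.078     ] [0.52144105 0.00261928 0.078     ] 0.07503690051678835 -83.11424813708742
98.65391815829557
```

Call:
drive_tool:
  increments:
    - [0, -0.05, -0.1, 0, 0.03]
    - [0, -0.05, -0.1, 0, 0.03]
    - [0, -0.05, -0.1, 0, 0.03]

```text
time: 11.7
eef_pos: [0.5073, 0.0693, 0.0654]
orientation: [180.0, 0.0, -55.1]
force: [-4.2, -0.1, 0.1]
opening: -0.0003
finger_force: 2.6
```

Call:
drive_tool:
  increments:
    - [0, 0, -0.1, 0, 0.03]
    - [0, 0, -0.15, 0, 0.04]
    - [0, 0, -0.15, 0, 0.04]

```text
time: 12.0
eef_pos: [0.5078, 0.07, 0.0653]
orientation: [179.9, 0.0, -57.4]
force: [-10.1, -0.9, 0.9]
opening: -0.0001
finger_force: 5.0
```

Force climbs sharply with little motion, so the nut is at its firm stop. I back off, lift and check.

Call:
drive_tool:
  increments:
    - [0, 0, 0.5, 0, 0]
    - [0, 0, 1.0, 0, -0.1]
    - [0, 0, 1.0, -3, -0.1]
    - [0, 0, 1.0, -7, -0.1]
    - [0, 0, 1.0, -11, -0.1]
    - [0, -3, 1, -12, -0.1]
    - [0, -7, 1, -12, -0.1]
    - [0, -11, 1, -12, -0.1]
    - [0, -11, 1, -12, -0.1]

```text
time: 12.9
eef_pos: [0.4391, 0.1614, 0.1853]
orientation: [-180.0, 0.1, -51.3]
force: [1.2, -1.2, 0.2]
opening: -0.0001
finger_force: 0.0
```

```bash
python3 plan.py 30 .19 0; python3 look.py l7; python3 m.py l7
```

```text
12.9 [0.4391 0.1614 0.1853] yaw -51.3 q [ -52.   48.   57.  111.  -53.   52. -109.] [ 1.2 -1.2  0.2]
now r 0.1434 theta 141.8
0.0 [16.75, -1.22, -0.5] 2.51
top [('blue', np.int32(12), [302.8, 216.6]), ('brass', np.int32(97), [304.8, 205.2])]
scene [('blue', np.int32(7), [303.6, 206.7]), ('brass', np.int32(92), [313.3, 199.7])]
13.0 [0.44126052 0.15793666 0.18572204] [ 0.03410456 -0.93896892  1.0289767 ]
top brass [0.0536 0.0056] [0.0533 0.0033]
  wing deg 100.50103667209571
   red 3 [0.0888 0.0053]
   blue 12 [0.0212 0.0044]
scene brass [0.0535 0.0003] [0.0553 0.0047]
  wing deg 98.32894020428644
   blue 7 [0.024  0.0069]
```

View pics/l7.png

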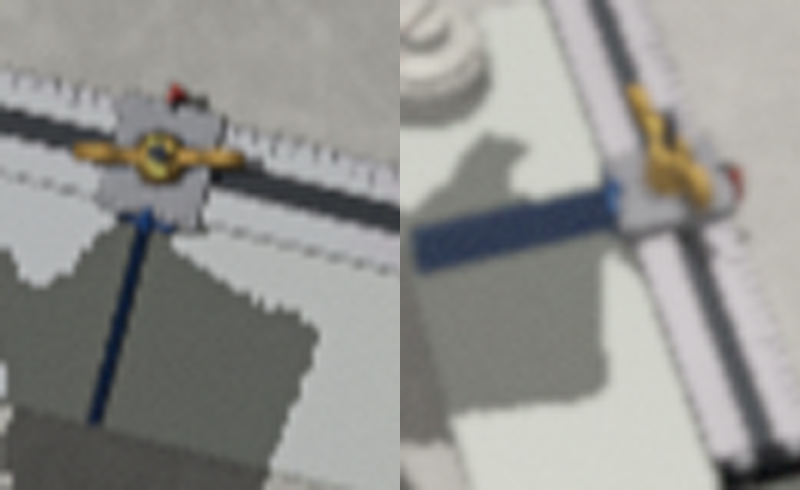

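The wings are at about 100° in guide axes (nut ≈ 4.5 rad), home. The saddle is unmoved, the pointer is at the red clip at crop (178,93), and the arm is clear.

```bash
python3 -c "
from workcell import r
print(r.sign_off())"
```

```text
the job is handed in; nothing more can be done
None
```

The job is handed in with no verdict returned: in the last pictures the pointer is within about 2 mm of the red clip, the wing nut is at its firm stop (about 4.5 rad), and the arm is clear of everything; I turned the nut in one continuous push without lifting between strokes.

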